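# Wedge the label-roll cradle just off its base

## Robot

A 7-joint arm with a two-finger parallel gripper is mounted at the origin on the work surface. World frame = base frame: x ahead of the robot, y to its left, z up, the work surface at z = 0. Lengths are in m, angles in rad, forces in N, time in s.
With the tool pointing down it reaches from about 0.4 to 0.85 m from the base axis. Payload 10.4 kg.
Tool frame: the origin (TCP) lies midway between the tips of the shut fingers; the grasp point (between the pads) lies 19 mm behind it; z points along the fingers, y is the direction in which the jaws open and shut (so a half turn about z gives the same grasp; the last joint's range is limited). The gripper opens to 85 mm and grips with 20 to 120 N. Pads are 22 mm wide; open, the fingers measure 114 mm over their backs; the gripper's body (76 mm by 85 mm) begins 54 mm behind the grasp point. The pads swing forward as they close: fully open they stand 13 mm farther back than shut.
Start: joints at [-1.297, 0.332, -0.065, 1.46, 0.022, 1.35, -0.088], TCP at [0.183, 0.598, 0.231] pointing down, gripper open.
Joint ranges: [-2.6, 2.6], [-0.5, 2.12], [-1.47, 1.34], [0.16, 2.42], [-1.27, 4.41], [0.06, 2.06], [-2.6, 2.6]. Speed limits (rad/s): [2.22, 2.22, 2.79, 2.79, 3.14, 3.14, 3.14].

## Interface

Orientations are given as a unit quaternion [x, y, z, w].
In Python, from workcell import manip, viewer gives the robot as it stands.
- The arm moves only by the tool move_arm, never from a script. Its argument "deltas" is a list of rows, each a list of 7 numbers: the shift along the tool's x, y, z in m, then the turn, a rotation vector about the tool's x, y, z in degrees, then the opening, from -1 (shut) to 1 (fully open). In form: [[dx, dy, dz, wx, wy, wz, gripper], ...]. A call has 1 to 10 rows; each row shifts and turns the commanded pose from where the row before left it, along the tool's axes as they then stand; what a row does not reach is not made up. A row lasts 1/8 s, in which the tool goes at most 62.5 mm and 10.7 degrees, less where a joint would pass 70% of its speed; a pose out of reach is approached as far as the arm can. A call with a gripper value outside its range is refused whole. The fingers move at their own pace and stop on an object; "force" is the grip in N (left out, the last holds). Time passes only in rows, so rows that do not move let the fingers close. It gives the time, the measured TCP pose, the force and the opening at its end, in the units of the state.
- manip.get_obs(): the state, without advancing time (a new reading comes with each control period).
- viewer.camera(name): name is "side" or "top" or "wrist"; returns (picture, depth): 480x640x3 uint8, red, green, blue; 480x640 float32, m along the optical axis (not along the pixel's ray), 0 where there is no reading.
- viewer.calibration(name): a dict with "fx", "fy", "cx", "cy" (pixels), "dist" ([k1, k2, p1, p2, k3] as OpenCV has them; the pictures are not rectified), "R" (3x3) and "t" (3): a world point X has camera coordinates R X + t; the wrist camera has in their place "T_tool_cam" (4x4, takes a point from camera to tool coordinates, whose origin is the TCP and whose axes are the flange's). Camera axes: x right, y down, z forward; pixel columns grow to the right and rows downward; lengths in m; the calibration is good to about 2 mm. A picture is of the moment at which its call begins: read the wrist's pose just before it. calibration takes no time and is no camera call.
- manip.hand_in(): hands the job in, once; it reports no verdict.
The state is a dict: "clock": time; "joint_pos": joint angles; "joint_velocities": joint speeds; "tau": joint torques, N m; "position": TCP position; "ee_rot": TCP orientation; "ft_force": force on the tool from outside, world axes, zero at the start; "torque": the same for the moment, N m; "grip_width": opening from 0.0 (shut) to 1.0 (fully open).
Only numpy, scipy, OpenCV 4.12 (cv2) and the standard library are available. Lean on these libraries where they do the work, as an engineer would, in place of code of your own. Each camera call takes 0.05 s, during which the arm holds its last target.

## Task

Stop the label feed first: push the black-headed sprung plunger on its small grey pedestal all the way down and let it come back up. Then take the aluminium wedge by its post and, keeping it flat on the table, push it thin end first, squarely, under the middle of the steel bar at the front edge of the label-roll cradle until the cradle's feet are just clear of the base, about 4 mm at the bar and no more than 6, and finish still gripping the wedge in place there. The wedge alone does the lifting: do not touch the roll stand with the gripper, and leave everything else where it stands.

Things in the scene. Friction and masses are not known exactly. Their poses are not given: they have to be found in the camera images.
- plunger_top (a point): centre of the top face of the sprung stop plunger: a round black plastic head 36 mm across and 8 mm thick on a 16 mm steel stem, pressed straight down. At rest its top is 64 mm above the table. It stands on a fixed grey pedestal 70x60x30 mm with a dark collar
- plunger (a joint): stroke of the plunger in m: 0 up at rest, 0.014 fully down on its stop; the spring takes 2.4 N to start and 8 N at the bottom, and returns it by itself. Pressed beyond 0.012 it counts as fully down
- wedge_grip (a point): centre of the upright square post (26x26 mm, faces square to x and y, from 27 to 80 mm up) on the loose aluminium wedge, 0.32 kg, 44 mm wide; the point is 53.5 mm above the wedge's flat underside. x points along the wedge to its thin tip, z up. The ramp ends 20 mm ahead of this point, the 27 mm high tail 20 mm behind it. Starts flat on the table
- wedge_tip (a point): middle of the thin tip edge of the wedge, on its underside, 130 mm ahead of the post's centre; 3 mm thick here, from which the ramp rises evenly to 27 mm over 110 mm back towards the post
- lift_bar (a point): lowest point, at mid-length, of the round steel bar (12 mm across, 130 mm long) under the cradle's front edge, 12 mm above the table at rest. x points level into the stand, the way the wedge is pushed (it tilts only by the lift angle); y along the bar; z up. 3 to 8 N rest on the bar. The table in front of it is free
- cradle (a joint): lift angle of the hinged cradle in rad: 0 resting on its base, growing as the front rises. The hinge is 215 mm behind the bar, so the bar's lift in m is 0.215 times this; 0.0186 rad is 4 mm
- stand: fixed base of the label-roll stand: two dark steel rails 14 mm high, 150 mm apart, 190 mm free depth between them behind the bar. Origin on the table below the bar's middle, x into the stand, z up. On it the cradle: white plate 190 mm wide, from just over the bar back, its top 32 mm up, and from 56 mm behind the bar a label roll with white flanges, 186 mm high overall
- spacer: bystander: plain flat aluminium block 120x44x27 mm without ramp or post; origin centre of its underside
- lids: bystander: short stack of can lids, 54 mm across, 24 mm high; origin centre of underside
- can_a: bystander: open empty aluminium can, 66 mm across, 122 mm high; origin centre of underside
- can_b: bystander: a second such can; origin centre of underside
- tape: bystander: cardboard roll core lying flat, 96 mm across, 45 mm high; origin centre of underside
- wrench: bystander: wrench lying flat; origin on its underside near its middle
- brush: bystander: brush lying flat; origin on its underside near its middle
Things that resemble listed ones, but are neither listed nor needed, are in the scene too. Leave any green look-alike of the part that bears wedge_grip alone.

How it is judged:
By the outcome, as a careful person would: the job done as asked, in the order asked, and still so for the second after the job is handed in, while the arm keeps its last pose, push and grip.
It also fails if it takes over 58 s, if anything falls off the work surface, if the arm or the gripper's body presses on something with over 40 N, if the wrist force passes 120 N, or if a joint passes its speed limit or range.

## Working session

There is one attempt and no reset: what is moved stays moved. The work goes in short steps, Python scripts to look and compute and a tool call to move; the robot and the scene stay as the last step left them, time stands still between calls to the robot, and variables do not carry over. Pictures are saved under pics/ and viewed, and the job is handed in when it is done.

Besides the shell and the picture viewer there is one more tool, called after "Emit:" by a JSON object that holds its "op" and its "data". move_arm: Moves the arm, as the interface text tells. Its arguments: {"type":"object","properties":{"deltas":{"type":"array"},"force":{"type":"number"}},"required":["deltas"]}

```bash
mkdir -p pics; ls
cat > h.py <<'E'
import numpy as np, cv2
from workcell import manip, viewer
from scipy.spatial.transform import Rotation as Rn
def K(c): return np.array([[c['fx'],0,c['cx']],[0,c['fy'],c['cy']],[0,0,1.]])
def save(img,name): cv2.imwrite('pics/'+name,cv2.cvtColor(img,cv2.COLOR_RGB2BGR))
def extr(name,obs=None):
    c=viewer.calibration(name)
    if name=='wrist':
        T=np.eye(4);T[:3,:3]=Rn.from_quat(obs['ee_rot']).as_matrix();T[:3,3]=obs['position']
        W=T@np.array(c['T_tool_cam']); return c,W[:3,:3],W[:3,3]
    R=np.array(c['R']);t=np.array(c['t']); return c,R.T,-R.T@t
def ray(ext,uv,z):
    c,R,o=ext
    p=cv2.undistortPoints(np.array(uv,float).reshape(-1,1,2),K(c),np.array(c['dist'],float)).reshape(-1,2)
    d=np.c_[p,np.ones(len(p))]@R.T
    return o+d*((z-o[2])/d[:,2])[:,None]
def dep(ext,uv,D):
    c,R,o=ext
    uv=np.array(uv).reshape(-1,2)
    p=cv2.undistortPoints(uv.astype(float).reshape(-1,1,2),K(c),np.array(c['dist'],float)).reshape(-1,2)
    z=D[uv[:,1].astype(int),uv[:,0].astype(int)]
    return o+(np.c_[p,np.ones(len(p))]*z[:,None])@R.T
def proj(ext,X):
    c,R,o=ext
    x=(np.array(X).reshape(-1,3)-o)@R
    return cv2.projectPoints(x,np.zeros(3),np.zeros(3),K(c),np.array(c['dist'],float))[0].reshape(-1,2)
E
python3 - <<'E'
from h import *
o=manip.get_obs();print({k:np.round(v,3).tolist() for k,v in o.items()})
for n in ('side','top','wrist'):
    o=manip.get_obs();p,d=viewer.camera(n);save(p,n+'0.png');np.savez(n+'0.npz',p=p,d=d,pos=o['position'],rot=o['ee_rot'])
    e=extr(n,o);print(n,e[2].round(3),e[1].round(2).tolist(),e[0]['fx'])
E
```

```text
pics
{'clock': 0.0, 'joint_pos': [-1.297, 0.333, -0.065, 1.461, 0.022, 1.35, -0.089], 'joint_velocities': [-0.001, 0.001, 0.0, 0.001, 0.0, -0.002, -0.001], 'tau': [-0.001, -62.545, 0.049, -39.16, 0.016, 0.01, -0.0], 'position': [0.183, 0.597, 0.23], 'ee_rot': [0.148, 0.989, -0.001, -0.0], 'ft_force': [0.644, 1.401, 0.103], 'torque': [-0.024, -0.007, 0.006], 'grip_width': 1.002}
side [ 0.171 -0.78   1.051] [[0.92, -0.3, 0.26], [-0.4, -0.7, 0.59], [0.01, -0.65, -0.76]] 517.5125893039169
top [ 0.217 -0.013  1.547] [[0.01, -0.98, 0.2], [-1.0, -0.01, 0.0], [-0.0, -0.2, -0.98]] 589.6995518302164
wrist [0.107 0.621 0.373] [[0.29, 0.91, 0.29], [0.96, -0.28, -0.09], [-0.0, 0.31, -0.95]] 360.05305727323025
```

View pics/side0.png

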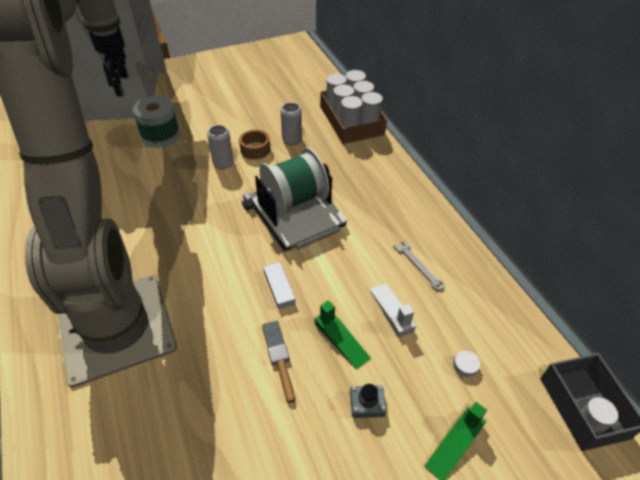

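View pics/top0.png

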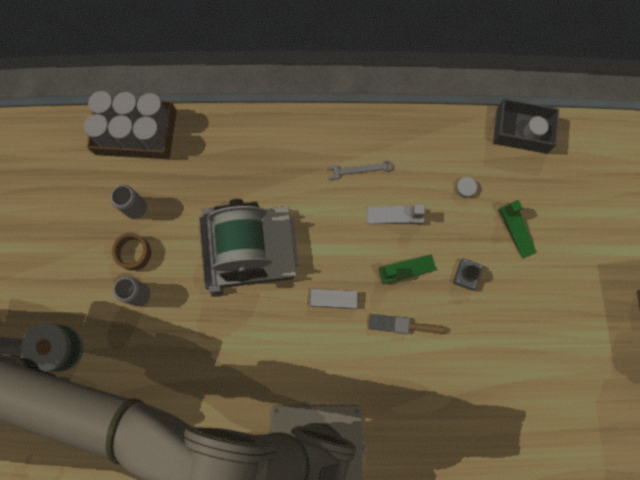

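View pics/wrist0.png

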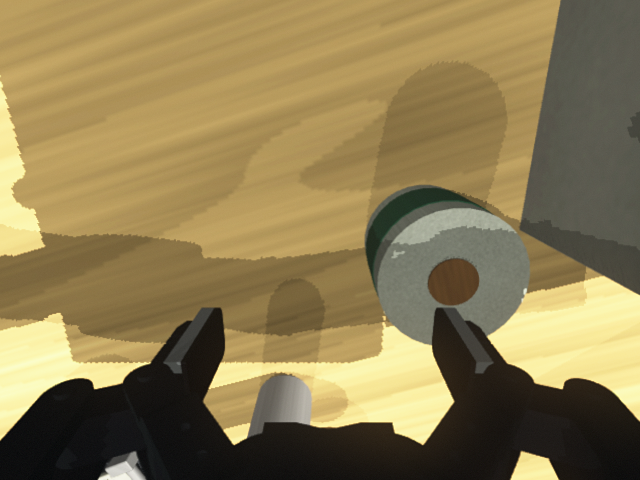

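Run:
```python
from h import *
t=np.load('top0.npz');s=np.load('side0.npz')
def b(i,k): return np.clip(i.astype(float)*k,0,255).astype(np.uint8)
a=cv2.resize(b(t['p'][150:310,190:550],2),None,fx=2.2,fy=2.2,interpolation=cv2.INTER_CUBIC)
save(a,'tc.png')
a=cv2.resize(b(s['p'][170:430,230:500],1.3),None,fx=2.3,fy=2.3,interpolation=cv2.INTER_CUBIC)
save(a,'sc.png')
```

```text
(no output)
```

View pics/tc.png

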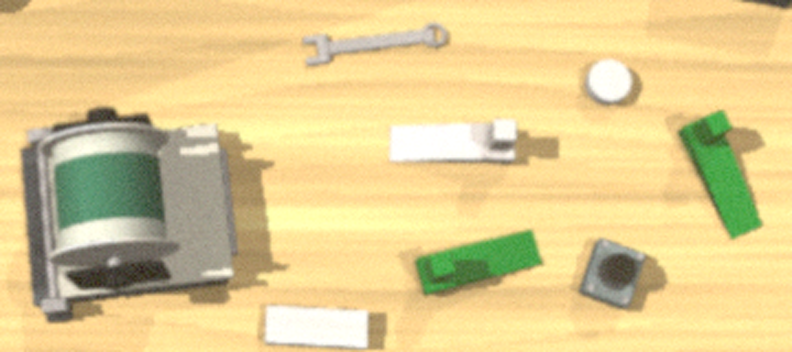

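View pics/sc.png

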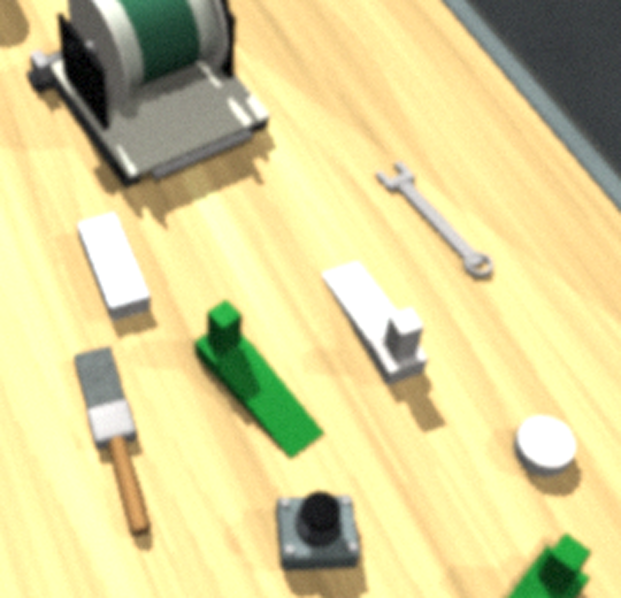

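Run:
```python
from h import *
t=np.load('top0.npz');s=np.load('side0.npz')
et=extr('top');es=extr('side')
# plunger head: dark mask
for n,I,e,(x0,y0,x1,y1) in (('top',t,et,(452,255,486,292)),('side',s,es,(345,375,392,420))):
    p=I['p'][y0:y1,x0:x1].astype(int); m=(p.max(2)<(22 if n=='top' else 45)).astype(np.uint8)
    k,l,st,c=cv2.connectedComponentsWithStats(m)
    for i in range(1,k):
        if st[i,4]>15:
            u=c[i]+[x0,y0];print(n,st[i],u,ray(e,u,0.064),ray(e,u,.060),dep(e,u,I['d']))
# depth heights along wedge / stand in top
for u in [(372,215),(385,215),(400,215),(418,212),(423,212),(469,273),(334,298),(467,187),(293,245),(285,245),(407,270)]:
    print(u,dep(et,u,t['d']).round(3))
```

```text
side [ 16  10  16  23 294] [369.04761905 395.71768707] [[ 0.45044556 -0.40873946  0.064     ]] [[ 0.45158012 -0.4072363   0.06      ]] [[ 0.45081086 -0.40825547  0.06271209]]
(372, 215) [[ 0.618 -0.146  0.004]]
(385, 215) [[ 0.615 -0.18   0.017]]
(400, 215) [[ 0.615 -0.22   0.019]]
(418, 212) [[ 0.607 -0.259  0.081]]
(423, 212) [[ 0.606 -0.271  0.084]]
(469, 273) [[ 0.451 -0.389  0.065]]
(334, 298) [[ 0.39  -0.044  0.022]]
(467, 187) [[ 0.692 -0.404  0.027]]
(293, 245) [[0.529 0.065 0.028]]
(285, 245) [[0.528 0.085 0.032]]
(407, 270) [[ 0.464 -0.235  0.027]]
```

```bash
cat > pts.py <<'E'
from h import *
def cloud(n,f,box,zr):
    I=np.load(f);
    class O(dict):pass
    e=extr(n,{'ee_rot':I['rot'],'position':I['pos']})
    v,u=np.mgrid[0:480,0:640];uv=np.c_[u.ravel(),v.ravel()]
    X=dep(e,uv,I['d']);ok=(I['d'].ravel()>0)&(X[:,0]>box[0])&(X[:,0]<box[1])&(X[:,1]>box[2])&(X[:,1]<box[3])&(X[:,2]>zr[0])&(X[:,2]<zr[1])
    return X[ok],uv[ok],I['p'].reshape(-1,3)[ok]
def rect(X):
    r=cv2.minAreaRect(X[:,:2].astype(np.float32)*1000);return np.round(r[0],1),np.round(r[1],1),round(r[2],1)
E
python3 - <<'E'
from pts import *
for n in('top','side'):
    f=n+'0.npz'
    for nm,box,zr in (('plunger',(.38,.53,-.46,-.32),(.056,.075)),('ped',(.38,.53,-.46,-.32),(.02,.04)),('post',(.55,.68,-.32,-.2),(.06,.1)),('wedge',(.55,.68,-.32,-.1),(.008,.04)),('spacer',(.3,.45,-.12,.05),(.012,.04)),('plate',(.35,.7,.0,.13),(.024,.05)),('bar',(.42,.64,.03,.08),(.006,.024))):
        X,uv,c=cloud(n,f,box,zr)
        if len(X)>5: print(n,nm,len(X),np.median(X,0).round(4),rect(X),uv.min(0),uv.max(0))
E
```

```text
top plunger 144 [ 0.4547 -0.3971  0.0646] (array([ 454.5, -397.4]), array([34.3, 33.4]), 36.6) [466 265] [478 278]
top ped 433 [ 0.4474 -0.3889  0.0314] (array([ 454.8, -397. ]), array([60.5, 72.9]), 68.9) [454 258] [482 290]
top post 112 [ 0.6145 -0.2612  0.0798] (array([ 616. , -261.8]), array([26.8, 24.4]), 1.5) [414 204] [423 215]
top wedge 826 [ 0.614  -0.21    0.0184] (array([ 613.7, -210.7]), array([125.6, 216.3]), 0.3) [356 194] [436 239]
top spacer 812 [ 0.3894 -0.041   0.0281] (array([362.2, -28.3]), array([144.8, 101.2]), 87.1) [299 289] [357 327]
top plate 1874 [0.5223 0.0946 0.0327] (array([491.8,  87.8]), array([285. , 111.9]), 19.5) [267 206] [317 305]
top bar 180 [0.5368 0.0567 0.01  ] (array([529.5,  55. ]), array([217.8,  49.7]), 0.0) [287 207] [306 287]
side plunger 238 [ 0.4539 -0.4007  0.0634] (array([ 454.4, -399.8]), array([32.9, 33.8]), 1.0) [360 384] [377 400]
side ped 720 [ 0.4445 -0.4099  0.0301] (array([ 454.7, -400.4]), array([61.2, 70.9]), 68.8) [350 385] [385 414]
side post 177 [ 0.6127 -0.269   0.0775] (array([ 614.8, -266. ]), array([29.1, 27.1]), 87.5) [398 304] [413 319]
side wedge 703 [ 0.6088 -0.224   0.0181] (array([ 616.1, -215.3]), array([145. ,  47.5]), 89.7) [373 285] [415 335]
side spacer 807 [ 0.3889 -0.0512  0.0267] (array([390.2, -44.8]), array([125.2,  45. ]), 86.6) [264 262] [294 307]
side plate 1460 [0.5194 0.0919 0.0315] (array([491.7,  87.9]), array([281.9, 111.2]), 19.5) [264 208] [346 270]
side bar 217 [0.5273 0.0637 0.0206] (array([528. ,  63.7]), array([178.8,  28.7]), 0.4) [281 223] [341 250]
```

Candidates, by top-view pixel:
- **Wedge:** aluminium block with a post at (395,215), spacer without a post at (334,298), and green look-alikes at (407,270) and (518,230). I choose (395,215), because the crop shows its post and ramp.
- **Plunger:** black head on a grey pedestal at (471,271), as against the white lids at (467,187). I choose the black head, at about (0.4545, -0.398), z 0.064.

First move: lift, turn the tool to line up with the axes, travel towards the plunger and shut the fingers.

Emit:
{"op": "move_arm", "data": {"deltas": [[0,0,-0.05,0,0,-8.5,-1],[0,0,-0.05,0,0,-8.5,-1],[-0.035,-0.05,0,0,0,0,-1],[-0.035,-0.05,0,0,0,0,-1],[-0.035,-0.05,0,0,0,0,-1],[-0.035,-0.05,0,0,0,0,-1],[-0.035,-0.05,0,0,0,0,-1],[-0.035,-0.05,0,0,0,0,-1],[-0.035,-0.05,0,0,0,0,-1],[-0.03,-0.05,0,0,0,0,-1]]}}

```text
clock: 1.4
position: [0.4586, 0.1957, 0.3312]
ee_rot: [0.0, 1.0, 0.0, 0.0]
ft_force: [0.8, 0.9, 0.6]
grip_width: -0.0
```

Emit:
{"op": "move_arm", "data": {"deltas": [[0,-0.059,0,0,0,0,-1],[0,-0.059,0,0,0,0,-1],[0,-0.059,0,0,0,0,-1],[0,-0.059,0,0,0,0,-1],[0,-0.059,0,0,0,0,-1],[0,-0.059,0,0,0,0,-1],[0,-0.059,0,0,0,0,-1],[0,-0.059,0,0,0,0,-1],[0,-0.059,0.03,0,0,0,-1],[0,-0.03,0.05,0,0,0,-1]]}}

```text
clock: 2.65
position: [0.4575, -0.3635, 0.2531]
ee_rot: [0.001, 1.0, -0.001, 0.001]
ft_force: [0.8, 1.1, 0.0]
grip_width: 0.003
```

Emit:
{"op": "move_arm", "data": {"deltas": [[0,0,0,0,0,0,-1]]}}

```text
clock: 2.78
position: [0.4551, -0.3611, 0.2493]
ee_rot: [0.002, 1.0, 0.001, -0.003]
ft_force: [-0.3, 0.6, 0.9]
grip_width: 0.003
```

Run:
```python
from h import *
for n in ('wrist','side'):
    o=manip.get_obs();p,d=viewer.camera(n);save(p,n+'1.png');np.savez(n+'1.npz',p=p,d=d,pos=o['position'],rot=o['ee_rot'])
    print(o['position'],o['ee_rot'],o['clock'],o['joint_pos'])
from pts import *
for n in('wrist','side'):
    f=n+'1.npz'
    for nm,box,zr in (('plunger',(.38,.51,-.46,-.34),(.057,.07)),('ped',(.40,.51,-.46,-.34),(.025,.035))):
        X,uv,c=cloud(n,f,box,zr)
        if len(X)>5: print(n,nm,len(X),np.median(X,0).round(4),rect(X),uv.min(0),uv.max(0))
```

```text
[ 0.45511549 -0.36108442  0.24925279] [ 2.09948472e-03  9.99991920e-01  7.39475639e-04 -3.34732281e-03] 2.775 [-0.1299666   0.30080796  0.89105823  1.58887717 -0.23382652  1.37166173
  2.35360945]
[ 0.45665578 -0.36021925  0.25167843] [ 1.06370250e-03  9.99997892e-01  3.92634181e-04 -1.71201952e-03] 2.825 [-0.13213162  0.29783953  0.89043564  1.58609704 -0.23304251  1.37322633
  2.35213004]
wrist plunger 1115 [ 0.4534 -0.3985  0.0637] (array([ 453.9, -398.7]), array([35. , 35.2]), 8.5) [268 194] [306 231]
wrist ped 2423 [ 0.4441 -0.3942  0.0296] (array([ 454.4, -398.5]), array([60.9, 70.5]), 69.5) [255 165] [329 243]
side plunger 234 [ 0.4539 -0.4004  0.0635] (array([ 454.4, -399.7]), array([33.6, 34. ]), 70.7) [360 384] [377 400]
side ped 565 [ 0.4442 -0.4095  0.0297] (array([ 454.6, -400. ]), array([60.1, 69.6]), 69.2) [350 385] [385 414]
```

View pics/wrist1.png

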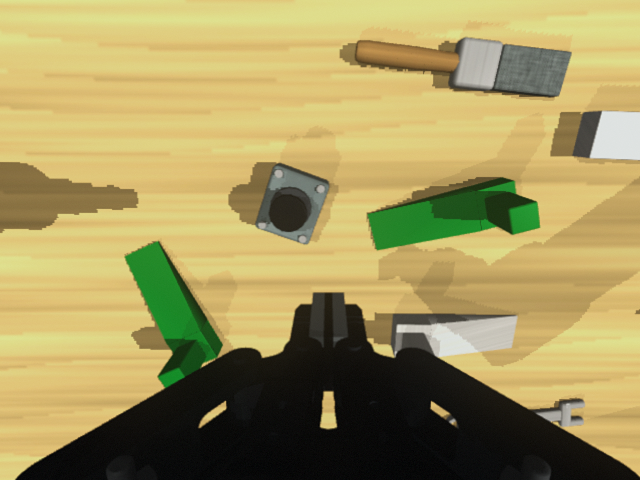

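Emit:
{"op": "move_arm", "data": {"deltas": [[0.002,-0.037,0.03,0,0,0,-1],[0,0,0.05,0,0,0,-1],[0,0,0.05,0,0,0,-1],[0,0,0.035,0,0,0,-1],[0,0,0.01,0,0,0,-1],[0,0,0,0,0,0,-1]]}}

```text
clock: 3.62
position: [0.4569, -0.3968, 0.0795]
ee_rot: [-0.001, 1.0, -0.0, 0.001]
ft_force: [-1.0, -0.0, 1.1]
grip_width: 0.001
```

Emit:
{"op": "move_arm", "data": {"deltas": [[0.002,-0.002,0.01,0,0,0,-1],[0,0,0.01,0,0,0,-1],[0,0,0.008,0,0,0,-1],[0,0,0.002,0,0,0,-1],[0,0,0,0,0,0,-1]]}}

```text
clock: 4.25
position: [0.4545, -0.4, 0.05]
ee_rot: [0.0, 1.0, -0.0, 0.001]
ft_force: [-3.8, 3.5, 21.1]
grip_width: 0.002
```

Emit:
{"op": "move_arm", "data": {"deltas": [[0,0,0.0005,0,0,0,-1],[0,0,0,0,0,0,-1]]}}

```text
clock: 4.5
position: [0.4545, -0.4001, 0.0499]
ee_rot: [0.0, 1.0, -0.0, 0.001]
ft_force: [-4.4, 6.6, 26.1]
grip_width: 0.002
```

Run:
```python
from pts import *
o=manip.get_obs();p,d=viewer.camera('side');save(p,'side2.png');np.savez('side2.npz',p=p,d=d,pos=o['position'],rot=o['ee_rot']);print(o['position'],o['ft_force'])
X,uv,c=cloud('side','side2.npz',(.43,.48,-.43,-.37),(.036,.07))
print(np.histogram(X[:,2],10))
```

```text
[ 0.45450963 -0.40009863  0.04993205] [-4.43034042  6.55286659 26.12487498]
(array([44, 13,  8, 36, 37,  5,  8,  6,  7,  6]), array([0.03603997, 0.03938437, 0.04272876, 0.04607316, 0.04941756,
       0.05276195, 0.05610635, 0.05945075, 0.06279515, 0.06613954,
       0.06948394]))
```

Emit:
{"op": "move_arm", "data": {"deltas": [[0,0,-0.02,0,0,0,-1],[0,0,-0.05,0,0,0,-1],[0,0,-0.05,0,0,0,-1],[0,0,-0.05,0,0,0,1],[-0.04,0.03,-0.02,0,0,0,1],[-0.04,0.045,0,0,0,0,1],[0,0,0,0,0,0,1]]}}

```text
clock: 5.42
position: [0.5376, -0.3185, 0.2364]
ee_rot: [-0.004, 1.0, 0.001, -0.0]
ft_force: [-0.4, -0.3, -0.2]
grip_width: 0.846
```

Run:
```python
from pts import *
for n in ('wrist','side'):
    o=manip.get_obs();p,d=viewer.camera(n);save(p,n+'3.png');np.savez(n+'3.npz',p=p,d=d,pos=o['position'],rot=o['ee_rot'])
    print(o['position'],o['ee_rot'],o['clock'],o['joint_pos'])
for n in('wrist','side'):
    f=n+'3.npz'
    for nm,box,zr in (('plunger',(.38,.51,-.46,-.34),(.045,.07)),('post',(.55,.68,-.32,-.2),(.074,.086)),('wedge',(.58,.645,-.32,-.1),(.008,.035)),('tail',(.58,.645,-.32,-.2),(.023,.031))):
        X,uv,c=cloud(n,f,box,zr)
        if len(X)>5: print(n,nm,len(X),np.median(X,0).round(4),rect(X),uv.min(0),uv.max(0))
```

```text
[ 0.53763145 -0.31847072  0.23642015] [-4.44732554e-03  9.99989364e-01  1.21718233e-03 -1.11561749e-04] 5.425 [-0.14577283  0.41042586  0.8164458   1.48923307 -0.3029028   1.37358775
  2.26868442]
[ 0.53527566 -0.32141292  0.2366084 ] [-2.40798371e-03  9.99996830e-01  5.08094634e-04 -5.32772502e-04] 5.475 [-0.14344028  0.40973833  0.8194869   1.4905342  -0.30162269  1.3734478
  2.26985419]
wrist plunger 1533 [ 0.4546 -0.3978  0.0638] (array([ 455.1, -398.5]), array([34.4, 35.3]), 1.5) [210  96] [253 140]
wrist post 761 [ 0.6133 -0.2632  0.0796] (array([ 614.7, -262.7]), array([26.2, 26.4]), 89.7) [372 287] [401 314]
wrist wedge 3825 [ 0.6097 -0.2154  0.0191] (array([ 616. , -217.3]), array([130.9,  45. ]), 88.9) [358 253] [478 298]
wrist tail 1228 [ 0.6058 -0.2453  0.0261] (array([ 615.2, -249.6]), array([66.1, 44.3]), 88.6) [359 259] [420 298]
side plunger 239 [ 0.4539 -0.4012  0.0633] (array([ 453.9, -400.5]), array([33.8, 34.5]), 64.5) [360 384] [377 400]
side post 27 [ 0.6065 -0.257   0.0775] (array([ 605.6, -258.7]), array([21. ,  9.7]), 49.1) [399 305] [404 313]
side wedge 678 [ 0.6089 -0.2231  0.0183] (array([ 616.2, -212.5]), array([148.1,  45.7]), 88.1) [372 286] [415 336]
side tail 185 [ 0.6037 -0.2699  0.0259] (array([ 614.8, -250.2]), array([71.2, 44.4]), 89.2) [387 304] [415 332]
```

View pics/wrist3.png

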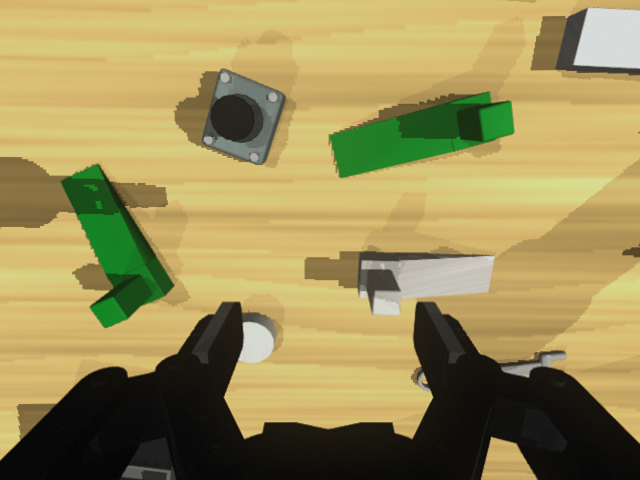

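Emit:
{"op": "move_arm", "data": {"deltas": [[-0.04,0.029,0,0,0,0,1],[-0.039,0.029,0,0,0,0,1],[0,0,0.05,0,0,0,1],[0,0,0.05,0,0,0,1],[0,0,0,0,0,0,1],[0,0,0,0,0,0,1]]}}

```text
clock: 6.28
position: [0.6128, -0.2676, 0.1397]
ee_rot: [0.001, 1.0, -0.001, 0.001]
ft_force: [-0.2, 0.2, 0.8]
grip_width: 0.998
```

Run:
```python
from pts import *
for n in ('wrist','top'):
    o=manip.get_obs();p,d=viewer.camera(n);save(p,n+'4.png');np.savez(n+'4.npz',p=p,d=d,pos=o['position'],rot=o['ee_rot'])
    print(o['position'],o['ee_rot'],o['clock'])
for n in('wrist',):
    f=n+'4.npz'
    for nm,box,zr in (('post',(.55,.68,-.32,-.2),(.074,.086)),('wedge',(.58,.645,-.32,-.1),(.008,.035)),):
        X,uv,c=cloud(n,f,box,zr)
        if len(X)>5: print(n,nm,len(X),np.median(X,0).round(4),rect(X),uv.min(0),uv.max(0))
```

```text
[ 0.61284008 -0.26757836  0.13965502] [ 8.43359419e-04  9.99999127e-01 -5.15003610e-04  8.77074651e-04] 6.275
[ 0.61332143 -0.26748774  0.14016275] [ 6.23465109e-04  9.99998501e-01 -6.18110616e-04  1.49224521e-03] 6.325
wrist post 1789 [ 0.6138 -0.2629  0.0797] (array([ 614.9, -263. ]), array([26.7, 26.4]), 89.2) [313 242] [357 284]
wrist wedge 7709 [ 0.6111 -0.214   0.0196] (array([ 616.2, -217.2]), array([131.9,  44.7]), 88.7) [307 205] [475 267]
```

View pics/wrist4.png

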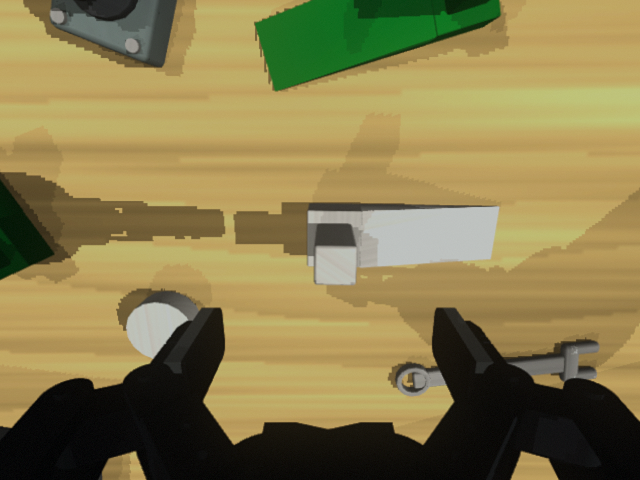

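Emit:
{"op": "move_arm", "data": {"deltas": [[-0.0015,0.0045,0.03,0,0,1.2,1],[0,0,0.05,0,0,0,1],[0,0,0.023,0,0,0,1],[0,0,0,0,0,0,1]]}}

```text
clock: 6.88
position: [0.6139, -0.2616, 0.0343]
ee_rot: [0.011, 1.0, 0.0, -0.001]
ft_force: [0.2, -0.1, 0.6]
grip_width: 1.002
```

Emit:
{"op": "move_arm", "data": {"deltas": [[0,0,-0.001,0,0,0,0.2],[0,0,0,0,0,0,-1],[0,0,0,0,0,0,-1],[0,0,0,0,0,0,-1],[0,0,0,0,0,0,-1],[0,0,0,0,0,0,-1]], "force": 60}}

```text
clock: 7.62
position: [0.6148, -0.2621, 0.0366]
ee_rot: [0.011, 1.0, -0.0, 0.001]
ft_force: [-0.9, 0.4, 6.9]
grip_width: 0.297
```

Run:
```python
from pts import *
for n in ('wrist','top','side'):
    o=manip.get_obs();p,d=viewer.camera(n);save(p,n+'5.png');np.savez(n+'5.npz',p=p,d=d,pos=o['position'],rot=o['ee_rot'])
    print(o['position'],o['ee_rot'],o['clock'],o['ft_force'],o['grip_width'])
for n in('wrist','side'):
    f=n+'5.npz'
    for nm,box,zr in (('wedge',(.58,.645,-.23,-.1),(.005,.035)),):
        X,uv,c=cloud(n,f,box,zr)
        if len(X)>5: print(n,nm,len(X),np.median(X,0).round(4),rect(X),uv.min(0),uv.max(0))
```

```text
[ 0.61475815 -0.26213346  0.03656373] [ 1.06445602e-02  9.99942964e-01 -3.42023925e-04  8.02738245e-04] 7.625 [-0.86652912  0.42610806  6.92960536] 0.29679082269557294
[ 0.61473061 -0.26217316  0.03653023] [ 1.06509661e-02  9.99942921e-01 -3.71261519e-04  7.57110575e-04] 7.675 [0.03153016 0.35947541 6.89405076] 0.29625525018228843
[ 0.61473985 -0.2621619   0.03655835] [ 1.06512469e-02  9.99942905e-01 -3.52126711e-04  7.83010722e-04] 7.725 [-1.31499613  0.01144951  6.97136505] 0.2985885435577185
wrist wedge 13963 [ 0.6135 -0.1899  0.0148] (array([ 617.3, -183.3]), array([94.2, 45.7]), 88.8) [390 243] [574 338]
side wedge 439 [ 0.6119 -0.1863  0.0116] (array([ 617.2, -167.8]), array([128.4,  44.2]), 83.7) [371 276] [396 318]
```

View pics/wrist5.png

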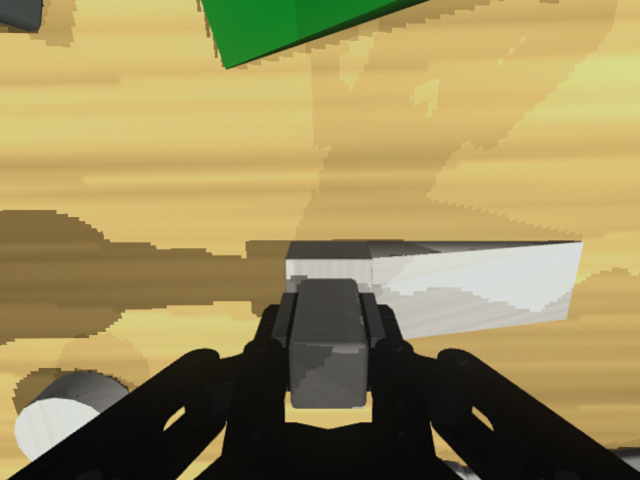

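Run:
```python
from pts import *
for n in('top','side'):
    I=np.load(n+'5.npz');e=extr(n)
    P=proj(e,[(x,y,z) for x in(.42,.66) for y in(0,.16) for z in (0,.03)]);a=np.floor(P.min(0)).astype(int);b=np.ceil(P.max(0)).astype(int)
    k=min(780/(b-a)[0],580/(b-a)[1]);im=I['p'][a[1]:b[1],a[0]:b[0]]
    im=np.clip(im*(2. if n=='top' else 1.2),0,255).astype(np.uint8)
    save(cv2.resize(im,None,fx=k,fy=k,interpolation=cv2.INTER_CUBIC),n+'5c.png');print(n,a,k)
X,uv,c=cloud('top','top5.npz',(.38,.68,.03,.3),(.029,.036))
# white-ish plate
print(len(X),rect(X))
for x in np.arange(.42,.66,.01):
    m=abs(X[:,0]-x)<.005
    if m.sum(): print(round(x,3),X[m,1].min().round(4),m.sum())
```

```text
top [255 196] 6.304347826086956
side [262 197] 7.289719626168225
1669 (array([523.3, 173.1]), array([219.7, 229.8]), 6.2)
0.42 0.242 6
0.43 0.1587 72
0.44 0.0761 68
0.45 0.0581 96
0.46 0.058 103
0.47 0.0607 88
0.48 0.0608 63
0.49 0.061 77
0.5 0.0638 93
0.51 0.0563 90
0.52 0.0643 79
0.53 0.0591 88
0.54 0.062 87
0.55 0.0648 83
0.56 0.07 71
0.57 0.0652 84
0.58 0.0678 92
0.59 0.0733 79
0.6 0.0682 78
0.61 0.0761 64
0.62 0.0791 52
0.63 0.0791 45
```

View pics/top5c.png

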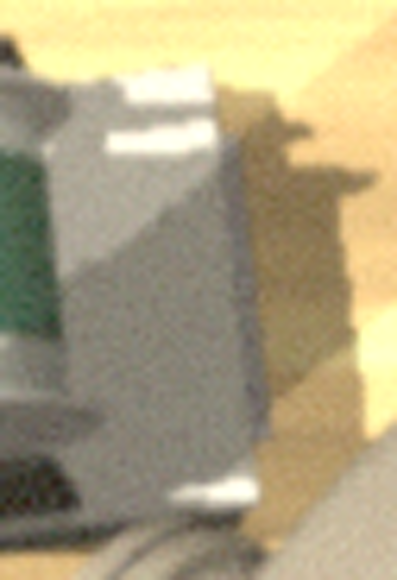

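View pics/side5c.png

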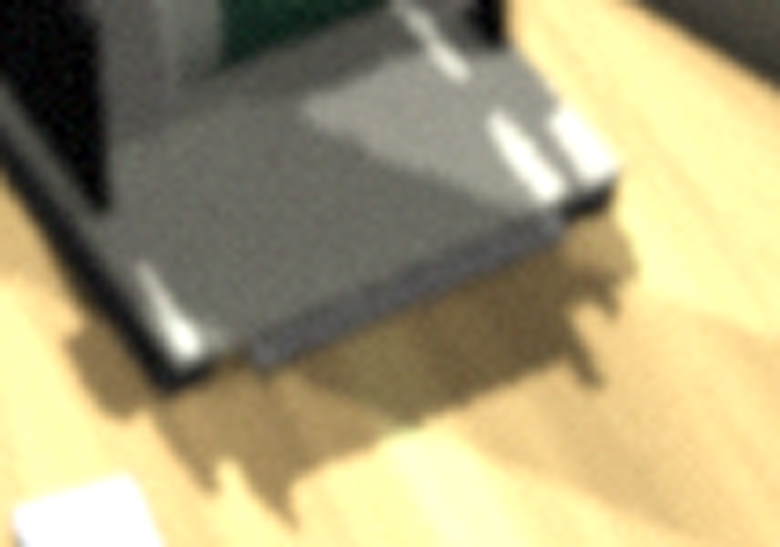

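Run:
```python
from pts import *
e=extr('side')
a=np.array([262,197])
for n,e,a,k,pts in(('side',extr('side'),np.array([262,197]),7.2897,[(258,352),(562,222)]),('top',extr('top'),np.array([255,196]),6.3043,[(232,140),(260,440)])):
    r=ray(e,a+np.array(pts)/k,.018);d=r[1]-r[0];print(n,r.round(4),np.linalg.norm(d),r.mean(0).round(4),np.degrees(np.arctan2(d[1],d[0])))
# plate rect corners via depth in top0: fit front edge and side extents
for n in('top','side'):
    X,uv,c=cloud(n,n+'0.npz',(.38,.68,.03,.11),(.0285,.037))
    m=X[:,1]<.10
    ys=[];xs=[]
    for x in np.arange(.45,.61,.008):
        s=X[abs(X[:,0]-x)<.004,1]
        xs.append(x);ys.append(np.percentile(s,3))
    p=np.polyfit(xs,ys,1);print(n,'front',p,np.degrees(np.arctan(p[0])))
    s=X[(X[:,1]>.075)&(X[:,1]<.1)];print('x extent',np.percentile(s[:,0],[1,99]))
```

```text
side [[0.4801 0.0552 0.018 ]
 [0.6081 0.0703 0.018 ]] 0.1289074108621124 [0.5441 0.0628 0.018 ] 6.758836865818578
top [[0.6042 0.0695 0.018 ]
 [0.4753 0.0557 0.018 ]] 0.12963203678476654 [0.5397 0.0626 0.018 ] -173.90038099223756
top front [0.11604968 0.00512154] 6.619546526843554
x extent [0.44324005 0.63164391]
side front [0.11688562 0.00296503] 6.666801346773258
x extent [0.44531659 0.63116302]
```

Emit:
{"op": "move_arm", "data": {"deltas": [[0,0,-0.0003,0,0,-3.8,-1],[0,0,0,0,0,-3.8,-1],[0.006,0.028,0,0,0,0,-1],[0.006,0.028,0,0,0,0,-1],[0.006,0.029,0,0,0,0,-1],[0.006,0.029,0,0,0,0,-1],[0.006,0.029,0,0,0,0,-1],[0.007,0.028,0,0,0,0,-1],[0,0,0,0,0,0,-1],[0,0,0,0,0,0,-1]]}}

```text
clock: 9.02
position: [0.5583, -0.093, 0.0365]
ee_rot: [-0.057, 0.998, 0.002, -0.0]
ft_force: [-6.4, 9.0, 13.9]
grip_width: 0.299
```

Run:
```python
from pts import *
for n in ('wrist','side','top'):
    o=manip.get_obs();p,d=viewer.camera(n);save(p,n+'6.png');np.savez(n+'6.npz',p=p,d=d,pos=o['position'],rot=o['ee_rot'])
    print(o['position'],o['ee_rot'],o['clock'],o['ft_force'],o['grip_width'])
```

```text
[ 0.55833993 -0.09295227  0.03654414] [-5.68447846e-02  9.98380989e-01  1.99770646e-03 -2.85111375e-04] 9.025 [-6.39377476  9.00773943 13.90396166] 0.29905311238391924
[ 0.55834542 -0.09297838  0.03654922] [-5.68056580e-02  9.98383101e-01  2.04658770e-03 -3.35891968e-04] 9.075 [-7.17676535  8.86098878 14.98686732] 0.29508315641374644
[ 0.55836165 -0.09296952  0.03655885] [-5.68200694e-02  9.98382190e-01  2.08911864e-03 -3.43445279e-04] 9.125 [-6.30169854 10.2979809  14.12243526] 0.2937587285557844
```

View pics/wrist6.png

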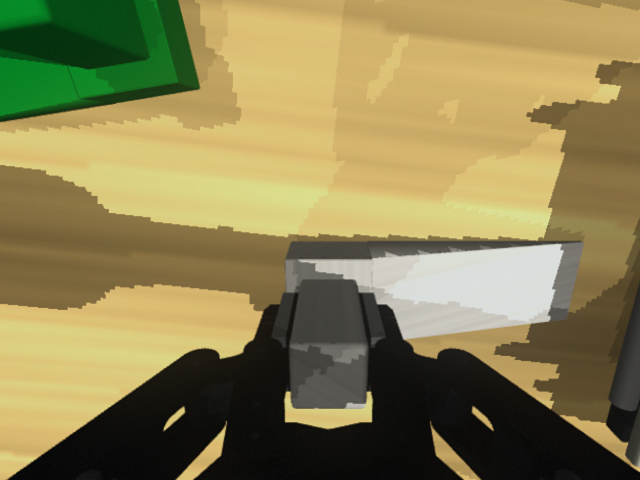

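View pics/side6.png

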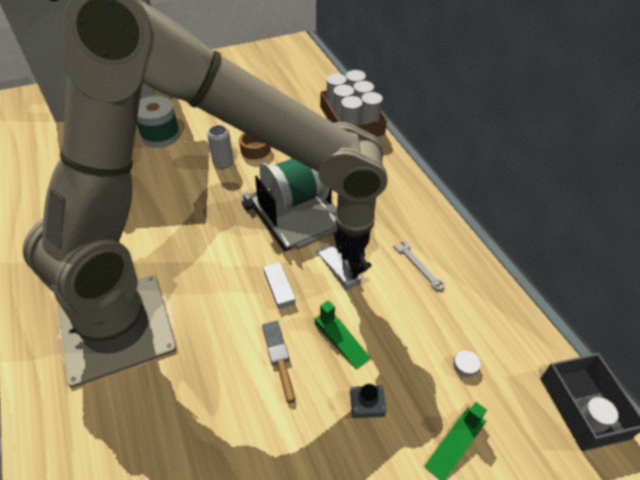

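Run:
```python
from pts import *
for n in('top','side'):
    I=np.load(n+'6.npz');e=extr(n)
    P=proj(e,[(x,y,z) for x in(.45,.64) for y in(-.1,.1) for z in (0,.03)]);a=np.floor(P.min(0)).astype(int);b=np.ceil(P.max(0)).astype(int)
    k=min(780/(b-a)[0],580/(b-a)[1]);im=I['p'][a[1]:b[1],a[0]:b[0]]
    im=np.clip(im*(2. if n=='top' else 1.2),0,255).astype(np.uint8)
    save(cv2.resize(im,None,fx=k,fy=k,interpolation=cv2.INTER_CUBIC),n+'6c.png');print(n,a,k)
I=np.load('wrist6.npz');ew=extr('wrist',{'ee_rot':I['rot'],'position':I['pos']})
r=ray(ew,[(581,241),(567,320)],.003);d=r[0]-r[1];print('tip',r,r.mean(0),np.linalg.norm(d),np.degrees(np.arctan2(d[1],d[0])))
r=ray(ew,[(581,241)],.003)
X,uv,c=cloud('wrist','wrist6.npz',(.5,.62,-.09,.06),(.0045,.03))
print(rect(X))
X,uv,c=cloud('wrist','wrist6.npz',(.4,.7,.0,.12),(.006,.05));print(len(X),X.min(0),X.max(0))
T=Rn.from_quat(I['rot']).as_matrix();print(T.round(4))
```

```text
top [278 204] 7.945205479452055
side [280 213] 6.823529411764706
tip [[0.52189624 0.03350466 0.003     ]
 [0.5669585  0.04078585 0.003     ]] [0.54442737 0.03714526 0.003     ] 0.045646720303064936 -170.82144255923225
(array([550.1, -14. ]), array([ 45.6, 149.3]), 6.5)
6716 [5.22926087e-01 1.86108485e-05 6.00500764e-03] [0.63612797 0.09521704 0.03271942]
[[-9.935e-01 -1.135e-01 -8.000e-04]
 [-1.135e-01  9.935e-01  4.000e-03]
 [ 3.000e-04  4.000e-03 -1.000e+00]]
```

View pics/side6c.png

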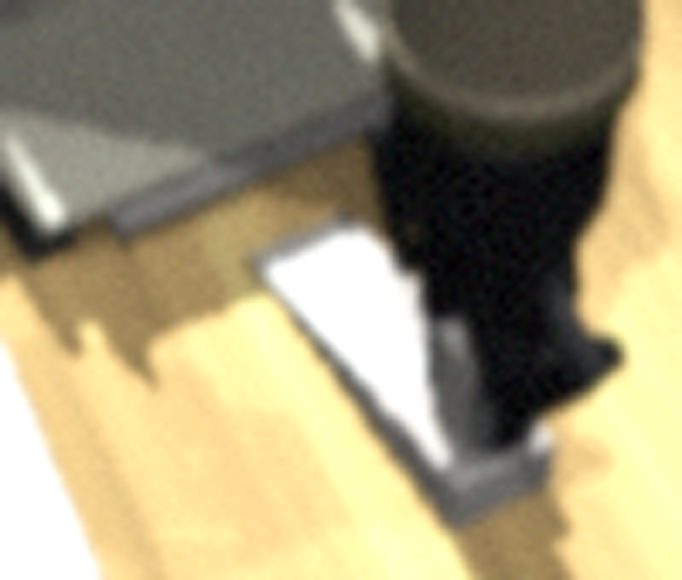

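View pics/top6c.png

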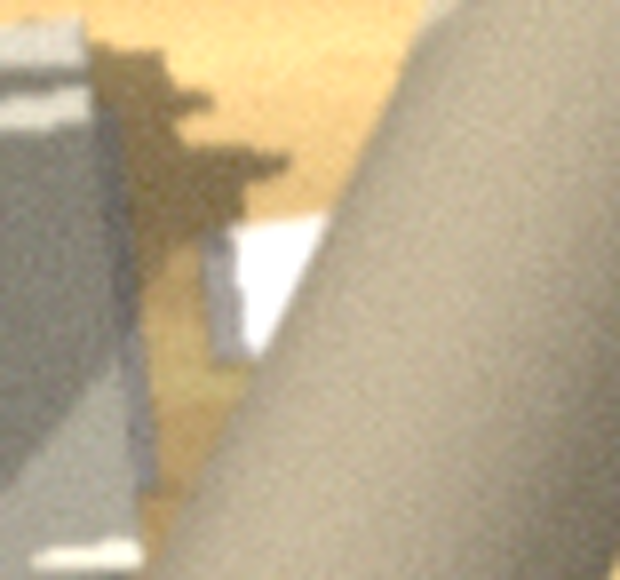

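Run:
```python
from pts import *
def sh(nm,n,a,k,pts,z):
    r=ray(extr(n),np.array(a)+np.array(pts,float)/k,z);d=r[1]-r[0]
    print(nm,n,r[:,:2].round(4).tolist(),'L',np.linalg.norm(d).round(4),'mid',r.mean(0).round(4),'ang',np.degrees(np.arctan2(d[1],d[0])).round(2))
sh('tip','side',[280,213],6.8235,[(256,264),(345,220)],.003)
sh('tip','top',[278,204],7.9452,[(216,360),(204,236)],.003)
sh('bar','top',[278,204],7.9452,[(148,490),(106,108)],.018)
sh('bar','side',[262,197],7.2897,[(258,352),(562,222)],.018)
sh('bar','top',[255,196],6.3043,[(260,440),(232,140)],.018)
o=manip.get_obs();T=Rn.from_quat(o['ee_rot']).as_matrix();print('tip from pose',o['position']+.13*T[:,1])
```

```text
tip side [[0.5252, 0.0258], [0.5662, 0.0329]] L 0.0416 mid [0.5457 0.0293 0.003 ] ang 9.78
tip top [[0.5226, 0.0331], [0.5652, 0.0376]] L 0.0429 mid [0.5439 0.0354 0.003 ] ang 6.08
bar top [[0.4756, 0.0547], [0.6059, 0.0707]] L 0.1312 mid [0.5407 0.0627 0.018 ] ang 7.02
bar side [[0.4801, 0.0552], [0.6081, 0.0703]] L 0.1289 mid [0.5441 0.0628 0.018 ] ang 6.76
bar top [[0.4753, 0.0557], [0.6042, 0.0695]] L 0.1296 mid [0.5397 0.0626 0.018 ] ang 6.1
tip from pose [0.54362194 0.03619308 0.03708847]
```

Emit:
{"op": "move_arm", "data": {"deltas": [[0,0,-0.0008,0,0,0,-1],[0,0.012,0,0,0,0,-1],[0,0.012,0,0,0,0,-1],[0,0.012,0,0,0,0,-1],[0,0.012,0,0,0,0,-1],[0,0.008,0,0,0,0,-1],[0,0,0,0,0,0,-1],[0,0,0,0,0,0,-1]]}}

```text
clock: 10.18
position: [0.5522, -0.0395, 0.0365]
ee_rot: [-0.056, 0.998, 0.0, -0.0]
ft_force: [0.2, 1.9, -1.4]
grip_width: 0.295
```

```bash
cat > lift.py <<'E'
import sys
from pts import *
tag=sys.argv[1]
for n in ('top','side'):
    o=manip.get_obs();p,d=viewer.camera(n);np.savez(n+tag+'.npz',p=p,d=d,pos=o['position'],rot=o['ee_rot'])
    if n=='side': save(p,n+tag+'.png')
    for f in (n+'0.npz',n+'5.npz',n+tag+'.npz'):
        # plate front strip, inside away from roll; stand frame
        X,uv,c=cloud(n,f,(.40,.70,.0,.2),(.02,.05))
        d_=np.array([-.114,.9935]);l=np.array([.9935,.114]);q=X[:,:2]-[.541,.063]
        u=q@d_;w=q@l;m=(u>.008)&(u<.05)&(abs(w)<.085)&(X[:,2]>.026)
        A=np.c_[np.ones(m.sum()),u[m]];s,*_=np.linalg.lstsq(A,X[m,2],rcond=None)
        print(n,f,m.sum(),'z mean',X[m,2].mean().round(5),'med',np.median(X[m,2]).round(5),'slope',s[1].round(4))
o=manip.get_obs();T=Rn.from_quat(o['ee_rot']).as_matrix();tip=o['position']+.13*T[:,1]
q=tip[:2]-[.5405,.063];print('pos',o['position'].round(4),'adv past bar',(q@d_).round(4),'lat',(q@l).round(4),'yaw',np.degrees(np.arctan2(-T[0,1],T[1,1])).round(2),'ft',o['ft_force'].round(1),'tq',o['torque'].round(2),o['clock'],o['grip_width'])
E
python3 lift.py 7
```

```text
top top0.npz 987 z mean 0.03326 med 0.03307 slope -0.0072
top top5.npz 977 z mean 0.03337 med 0.03318 slope 0.0064
top top7.npz 840 z mean 0.03341 med 0.03333 slope -0.0035
side side0.npz 716 z mean 0.03198 med 0.03199 slope 0.0038
side side5.npz 734 z mean 0.03176 med 0.03171 slope 0.0104
side side7.npz 514 z mean 0.03187 med 0.03176 slope 0.0145
pos [ 0.5521 -0.0399  0.0365] adv past bar 0.0264 lat 0.0002 yaw 6.39 ft [-0.4  3.  -1.2] tq [ 0.31 -0.06  0.04] 10.275 0.29440333984508255
```

Emit:
{"op": "move_arm", "data": {"deltas": [[0,0.004,0.0003,0,0,-0.2,-1],[0,0.004,0,0,0,0,-1],[0,0.003,0,0,0,0,-1],[0,0,0,0,0,0,-1]]}}

```text
clock: 10.78
position: [0.5511, -0.0291, 0.0365]
ee_rot: [-0.058, 0.998, 0.0, 0.0]
ft_force: [-0.3, -2.1, 3.2]
grip_width: 0.297
```

```bash
python3 lift.py 8;python3 - <<'E'
from h import *
I=np.load('side8.npz');im=np.clip(I['p'][205:290,265:385]*1.3,0,255).astype(np.uint8)
save(cv2.resize(im,None,fx=6.5,fy=6.5,interpolation=cv2.INTER_CUBIC),'side8c.png')
E
```

```text
top top0.npz 987 z mean 0.03326 med 0.03307 slope -0.0072
top top5.npz 977 z mean 0.03337 med 0.03318 slope 0.0064
top top8.npz 741 z mean 0.03343 med 0.03333 slope 0.0035
side side0.npz 716 z mean 0.03198 med 0.03199 slope 0.0038
side side5.npz 734 z mean 0.03176 med 0.03171 slope 0.0104
side side8.npz 486 z mean 0.032 med 0.03194 slope 0.0058
pos [ 0.5512 -0.029   0.0365] adv past bar 0.0373 lat -0.0 yaw 6.6 ft [-0.2 -1.5  4.8] tq [-0.64 -0.07 -0.09] 10.875 0.29474489647614127
```

View pics/side8c.png

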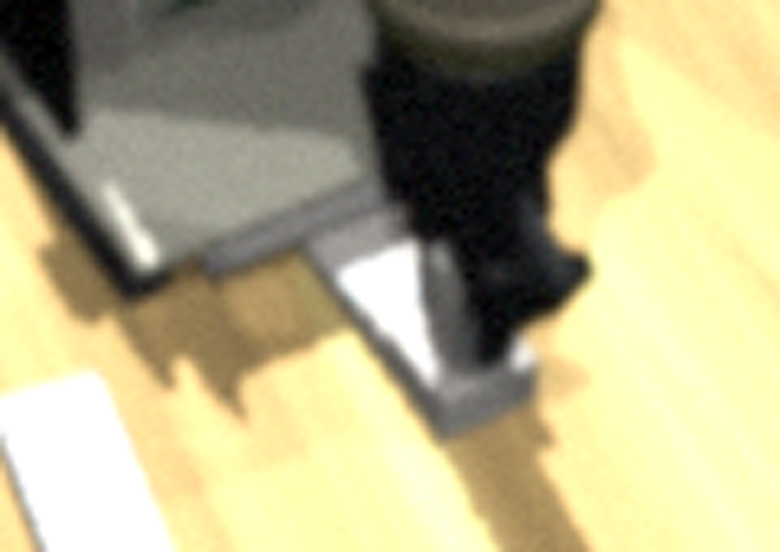

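Side crop: the wedge's tip is under the bar, square to it, and the plate hasn't lifted yet. I'll advance in small steps and watch the force.

Emit:
{"op": "move_arm", "data": {"deltas": [[0,0.002,0,0,0,0,-1],[0,0.002,0,0,0,0,-1],[0,0.002,0,0,0,0,-1],[0,0,0,0,0,0,-1]]}}

```text
clock: 11.38
position: [0.5505, -0.0239, 0.0365]
ee_rot: [-0.057, 0.998, -0.0, 0.0]
ft_force: [0.5, -6.4, 4.3]
grip_width: 0.294
```

```bash
python3 lift.py 9 | grep -v '[05].npz'
```

```text
top top9.npz 673 z mean 0.03354 med 0.03336 slope -0.0058
side side9.npz 483 z mean 0.03173 med 0.03167 slope -0.0069
pos [ 0.5505 -0.0239  0.0365] adv past bar 0.0425 lat -0.0 yaw 6.56 ft [ 0.5 -5.2  4.2] tq [-1.11 -0.14  0.  ] 11.475 0.29360843807542847
```

Emit:
{"op": "move_arm", "data": {"deltas": [[0,0.002,0,0,0,0,-1],[0,0.002,0,0,0,0,-1],[0,0.002,0,0,0,0,-1],[0,0,0,0,0,0,-1]]}}

```text
clock: 11.98
position: [0.5498, -0.0194, 0.0365]
ee_rot: [-0.057, 0.998, -0.001, 0.0]
ft_force: [2.4, -10.4, 4.4]
grip_width: 0.299
```

```bash
python3 lift.py 10 | grep -v '[05].npz';python3 lift.py 10b | tail -1
```

```text
pos [ 0.5498 -0.0194  0.0365] adv past bar 0.0471 lat -0.0 yaw 6.48 ft [  1.8 -10.5   4. ] tq [-1.82 -0.33 -0.06] 12.075 0.29717178141303896
pos [ 0.5498 -0.0194  0.0365] adv past bar 0.0471 lat -0.0 yaw 6.48 ft [  1.1 -10.9   4.3] tq [-1.82 -0.34 -0.03] 12.175 0.2989477684895443
```

```bash
python3 lift.py 11
```

```text
top top0.npz 987 z mean 0.03326 med 0.03307 slope -0.0072
top top5.npz 977 z mean 0.03337 med 0.03318 slope 0.0064
top top11.npz 627 z mean 0.03438 med 0.0343 slope -0.0243
side side0.npz 716 z mean 0.03198 med 0.03199 slope 0.0038
side side5.npz 734 z mean 0.03176 med 0.03171 slope 0.0104
side side11.npz 473 z mean 0.03282 med 0.03288 slope 0.0031
pos [ 0.5498 -0.0194  0.0365] adv past bar 0.0471 lat -0.0 yaw 6.48 ft [  1.6 -10.8   3.4] tq [-1.79 -0.29 -0.01] 12.275 0.29671623984926887
```

Emit:
{"op": "move_arm", "data": {"deltas": [[0,0.002,0,0,0,0,-1],[0,0.002,0,0,0,0,-1],[0,0.002,0,0,0,0,-1],[0,0.002,0,0,0,0,-1],[0,0.002,0,0,0,0,-1],[0,0.002,0,0,0,0,-1],[0,0,0,0,0,0,-1],[0,0,0,0,0,0,-1]]}}

```text
clock: 13.28
position: [0.5483, -0.0074, 0.0365]
ee_rot: [-0.057, 0.998, -0.001, 0.0]
ft_force: [1.7, -8.8, 4.0]
grip_width: 0.293
```

```bash
python3 lift.py 12
```

```text
top top0.npz 987 z mean 0.03326 med 0.03307 slope -0.0072
top top5.npz 977 z mean 0.03337 med 0.03318 slope 0.0064
top top12.npz 472 z mean 0.03637 med 0.03632 slope -0.0094
side side0.npz 716 z mean 0.03198 med 0.03199 slope 0.0038
side side5.npz 734 z mean 0.03176 med 0.03171 slope 0.0104
side side12.npz 442 z mean 0.03505 med 0.03506 slope -0.0227
pos [ 0.5484 -0.0074  0.0365] adv past bar 0.0592 lat -0.0 yaw 6.48 ft [  1.  -10.4   3.3] tq [-1.77 -0.25  0.  ] 13.375 0.30040404224699596
```

Emit:
{"op": "move_arm", "data": {"deltas": [[0,0.0015,0,0,0,0,-1],[0,0,0,0,0,0,-1],[0,0,0,0,0,0,-1],[0,0,0,0,0,0,-1],[0,0,0,0,0,0,-1],[0,0,0,0,0,0,-1]]}}

```text
clock: 14.12
position: [0.5482, -0.0061, 0.0365]
ee_rot: [-0.056, 0.998, -0.001, 0.0]
ft_force: [0.6, -10.8, 3.8]
grip_width: 0.302
```

```bash
python3 lift.py 13;python3 - <<'E'
from pts import *
I=np.load('side13.npz');im=np.clip(I['p'][205:290,265:385]*1.3,0,255).astype(np.uint8)
save(cv2.resize(im,None,fx=6.5,fy=6.5,interpolation=cv2.INTER_CUBIC),'side13c.png')
o=manip.get_obs();p,d=viewer.camera('wrist');save(p,'wrist13.png')
# same-pixel depth-diff lift
for n in('top','side'):
    e=extr(n);A=np.load(n+'0.npz');A5=np.load(n+'5.npz');B=np.load(n+'13.npz')
    X,uv,c=cloud(n,n+'0.npz',(.40,.70,.0,.2),(.026,.04))
    q=X[:,:2]-[.541,.063];u=q@[-.114,.9935];w=q@[.9935,.114]
    m=(u>.005)&(u<.05)&(abs(w)<.085);X,uv,u=X[m],uv[m],u[m]
    Z=dep(e,uv,B['d'])[:,2];Z5=dep(e,uv,A5['d'])[:,2];k=(abs(Z-X[:,2])<.012)&(Z>.026)&(abs(Z5-X[:,2])<.008)
    dz=(Z-(X[:,2]+Z5)/2)[k]/(.215-u[k])*.215
    print(n,k.sum(),'bar lift',dz.mean(),np.median(dz))
E
```

```text
top top0.npz 987 z mean 0.03326 med 0.03307 slope -0.0072
top top5.npz 977 z mean 0.03337 med 0.03318 slope 0.0064
top top13.npz 441 z mean 0.037 med 0.03705 slope -0.0048
side side0.npz 716 z mean 0.03198 med 0.03199 slope 0.0038
side side5.npz 734 z mean 0.03176 med 0.03171 slope 0.0104
side side13.npz 430 z mean 0.03533 med 0.03533 slope -0.028
pos [ 0.5482 -0.006   0.0365] adv past bar 0.0605 lat -0.0001 yaw 6.48 ft [  0.8 -10.9   3.9] tq [-1.85 -0.23 -0.05] 14.225 0.30085628233527967
top 359 bar lift 0.004374748047874287 0.004337571869811534
side 473 bar lift 0.003957612152130595 0.003920020164270375
```

View pics/side13c.png

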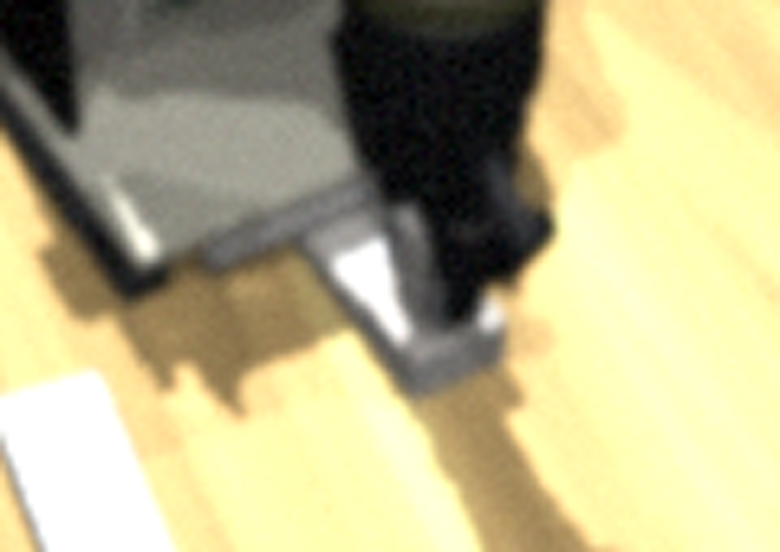

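View pics/wrist13.png

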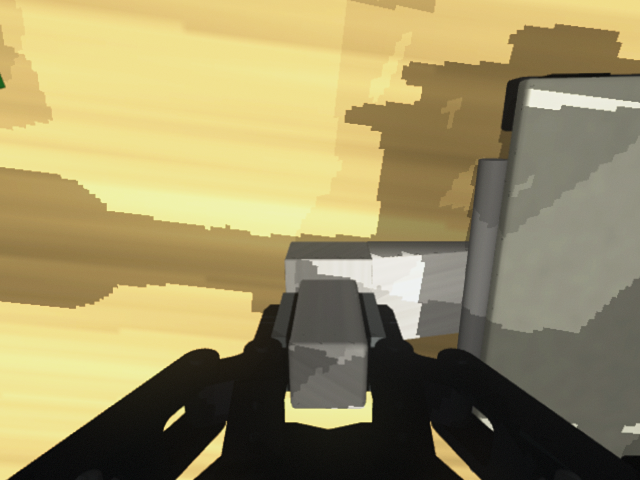

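Run:
```python
from pts import *
o=manip.get_obs();e=extr('wrist',o);R=Rn.from_quat(o['ee_rot']).as_matrix()
for uv,z in (((491,160),.026),((480,160),.022),((468,242),.016)):
    r=ray(e,[uv],z)[0];print(uv,((r-o['position'])@R).round(4))
a,b=ray(e,[(481,162),(462,345)],.022);d=(a-b)@R;print('bar vs tool deg',np.degrees(np.arctan2(d[1],d[0])))
print(o['position'],o['ft_force'],o['clock'])
```

```text
(491, 160) [0.0648 0.068  0.0103]
(480, 160) [0.0644 0.0651 0.0143]
(468, 242) [0.0258 0.0669 0.0203]
bar vs tool deg -1.4460881160209476
[ 0.54821525 -0.00605928  0.03650754] [  0.60782533 -10.1097703    4.03059954] 14.275
```

Run:
```python
from workcell import manip
print(manip.hand_in())
```

```text
the job is handed in; nothing more can be done
None
```

The job is done and handed in at about 14.3 s, with the gripper still holding the wedge under the bar at a 60 N grip.

- **Plunger:** I pressed it until the tool read z 0.050, the fully-down height, with 26 N against the stop. After release, the wrist and side cameras both showed its top back at about 64 mm.
- **Lift:** I slid the aluminium wedge flat along the table and under the bar. The cameras put the bar's lift at 4.4 mm (top) and 3.9 mm (side). The wedge's geometry gives about 4.3 mm, and all three are below the 6 mm limit.
- **Centring:** The wedge is within about 1 mm of the bar's middle, based on one bar end measured 64.6 mm from the wedge's centreline where 65 mm is ideal.
- **Squareness:** The tool is turned 6.5°, against 6.1–7.0° for the bar and plate edges in the top and side views. One rough check from the wrist camera disagreed, showing the bar 1.4° off square. I put that down to hand-picked pixels and did not re-measure.
- **Other things in the scene:** In the pictures I took, the gripper stayed clear of the stand and nothing else appeared to have moved. I did not measure the other objects again at the end.

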